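Wheel a caster up to the end stop and chock it

TASK

Take the caster wheel standing on the blue-edged track by the ends of its hub and roll it on its tyre, turning and not skidding, lifted or fallen over, over the humps until it touches the red pad of the end stop. Let go, then slide the yellow chock up behind it and press it gently but firmly home so that the wheel stands tight between chock and pad, and leave it there. Do not disturb the spare wheel, the screwdriver or the jar.

Things in the scene. Friction and masses are not known exactly. Their poses are not given: they have to be found in the camera images.
- track: Track fixed on the bench, 430 x 62 mm. Origin: centre of its underside; x along it towards the stop (the way to roll), y across, z up. Channel floor 8 mm above the bench, 36 mm wide between blue kerbs 6 mm higher, 52 mm over both. Brass humps 2 mm high, 9 mm wide cross the floor at x = -111, -39, +66 mm; the wheel starts between the first two and rolls over the other two.
- wheel_center (a point): Centre of the 0.28 to 0.46 kg caster wheel: black tyre 75 mm across, 28 mm wide; steel hub ends 16 mm across, 40 mm over both. Starts upright in the channel, centre 45.5 mm above the bench, 55 to 95 mm behind the track's centre. y: axle; z: to the yellow stripe, up at first. In a light pinch on the hub ends (3 to 6 N) it turns between the pads as it is moved along; gripped hard it skids.
- wheel: The same caster wheel; origin on its rim opposite the yellow stripe, 37.5 mm from the centre. The pads' friction can carry its weight: unless it is kept bearing lightly down (about 2 N) it may hang in the pinch and stop turning, above all after a hump, where the hub also drops up to 10 mm behind the pads; let go, it stands by itself and can be taken afresh.
- stop: Blue block fixed at the track's end, 56 mm wide, top 70 mm above the bench; origin and axes as the track's, face at x = +175 mm. From it a red pad, 28 mm across, level with the wheel's centre and firm under a push, stands out on a screw: its front is set anywhere from x = +125 to +139 mm, not reported, to be found by feel. Touching it, the wheel's centre is 37.5 mm before it.
- chock: Yellow block 50 mm long, 34 mm wide, on the track behind the wheel; slides against 2 N of friction, stays where left, can travel 220 mm. Origin: middle of the foot of its front face, 9 mm above the bench; x: to the stop. The face is upright, 42 mm high, at first 139 to 145 mm behind the track's centre; it touches the tyre when the wheel's centre is 37.5 mm ahead of it.
- chock_grip (a point): Grip point on the chock's black upright handle, 24 mm long along the track, 20 mm wide across it, its top 91 mm above the bench. The point is 74 mm above the bench and 30 mm behind the chock's front face. x along the track, y across, z up.
- spare_wheel: A second caster wheel of the same kind lying flat on the bench beside the track, 75 mm across, 40 mm high; origin: centre of its underside. Leave it alone.
- screwdriver: Screwdriver lying on the bench on the robot's side of the track; origin: about its middle, on the bench. Leave it alone.
- jar: Small amber jar with a white lid, 52 mm across, 65 mm high, standing on the bench beyond the track; origin: centre of its underside. Leave it alone.

How it is judged:
By the outcome, as a careful person would: the job done as asked, in the order asked, and still so for the second after the job is handed in, with the robot touching nothing.
It also fails if it takes over 72 s, if anything falls off the work surface, if the arm or the gripper's body presses on something with over 40 N, if the wrist force passes 120 N, or if a joint passes its speed limit or range.

ROBOT

A 7-joint arm with a two-finger parallel gripper is mounted at the origin on the work surface. World frame = base frame: x ahead of the robot, y to its left, z up, the work surface at z = 0. Lengths are in m, angles in rad, forces in N, time in s.
With the tool pointing down it reaches from about 0.375 to 0.925 m from the base axis. Payload 3.1 kg.
Tool frame: the origin (TCP) lies between the finger pads; the fingertips stand 19 mm ahead of it and the grasp point (between the pads) is the TCP; z points along the fingers, y is the line along which they close (so a half turn about z gives the same grasp; the last joint's range is limited). The gripper opens to 85 mm and grips with 20 to 120 N. Pads are 22 mm wide; open, the fingers measure 114 mm over their backs; the gripper's body (76 mm by 85 mm) begins 54 mm behind the grasp point. The pads swing forward as they close: fully open they stand 13 mm farther back than shut.
Start: joints at [-1.251, 0.383, 0.044, 1.598, -0.018, 1.161, -0.05], TCP at [0.264, 0.594, 0.25] pointing down, gripper open.
Joint ranges: [-2.61, 2.61], [-0.41, 2.15], [-1.48, 1.57], [0, 2.5], [-1.57, 4.71], [0.05, 1.97], [-2.85, 2.85]. Speed limits (rad/s): [2.79, 2.79, 3.14, 3.14, 3.14, 3.14, 3.14].

INTERFACE

Orientations are given as a unit quaternion [x, y, z, w].
In Python, from bench import move_ptp, movel, move_j, move_gripper, pause, inverse_kinematics, read_camera, camera_params, MotionError, sign_off, look_for, tip_of, read_time_s, read_qpos, read_joint_vel, read_effort, read_eef_pos, read_tcp_rot, read_ft_force, read_ft_torque, read_finger_gap, read_grasp_force gives the robot as it stands. Calls block until the motion is done:
- move_ptp(position, orientation): joint-space move of the TCP to a pose.
- movel(position, orientation=None, speed=0.15): straight line of the TCP; orientation=None keeps the orientation; speed is the mean speed in m/s.
- move_j(angles): joint-space move.
- move_gripper(opening, effort=None): finger opening in m; effort is the grip in N (None keeps the last); returns when the fingers have stopped.
- pause(seconds).
- inverse_kinematics(position, orientation): joint angles nearest the present ones, or None.
- read_camera(name): name is "scene" or "top"; returns the picture (400x640x3 uint8, red, green, blue); there is no depth.
- camera_params(name): a dict with "K" (3x3 intrinsics, pixels), "dist_coeffs" ([k1, k2, p1, p2, k3] as OpenCV has them; the pictures are not rectified), "camera_from_world" (4x4, takes a point from world to camera coordinates). Camera axes: x right, y down, z forward; pixel columns grow to the right and rows downward; lengths in m; the calibration is good to about 2 mm. A picture is of the moment at which its call begins. camera_params takes no time and is no camera call.
A pose or a line that the arm cannot do raises MotionError and nothing moves.
- sign_off(): hands the job in; it is judged then, once.
Trained networks look in the newest picture that a camera, given by its name, has taken for a name from the list of things; names that differ only in an ending like _2 or _b are one class to them, and where a whole thing is asked for, a point or a joint stands for the part that bears it (a point fixed in the world has none). Each returns a list of dicts, best first, with "confidence" (0 to 1); they miss things now and then, are a little off and sometimes report something else, mostly with a low value. They report only what shows in the picture. A call takes as long as a camera call.
- look_for(camera, name): "at" ([column, row] in pixels, amid what is visible of it).
- tip_of(camera, name): "at" ([column, row] in pixels: a listed point, or the origin of a listed thing).
Readings, each from a call of its own:
- read_time_s(): time.
- read_qpos(): joint angles.
- read_joint_vel(): joint speeds.
- read_effort(): joint torques, N m.
- read_eef_pos(): TCP position.
- read_tcp_rot(): TCP orientation.
- read_ft_force(): force on the tool from outside, world axes, zero at the start.
- read_ft_torque(): the same for the moment, N m.
- read_finger_gap(): finger opening in m.
- read_grasp_force(): force on a finger pad.
Only numpy, scipy, OpenCV 4.12 (cv2) and the standard library are available. Lean on these libraries where they do the work, as an engineer would, in place of code of your own. Each camera call takes 0.05 s, during which the arm holds its last target. There are 200 camera calls.

## Working session

There is one attempt and no reset: what is moved stays moved. The work goes in short steps, each a Python script; the robot and the scene stay as the last script left them, time stands still between calls to the robot, and variables do not carry over. Pictures are saved under pics/ and viewed, at most 14 in all, crops included, and the job is handed in when it is done.

```bash
mkdir -p pics; ls
cat > h.py <<'E'
from bench import *
import numpy as np, cv2
def ray(cam,uv):
    p=camera_params(cam);T=np.array(p["camera_from_world"]);K=np.array(p["K"])
    n=cv2.undistortPoints(np.array([[uv]],float),K,np.array(p["dist_coeffs"]))[0,0]
    R=T[:3,:3];return -R.T@T[:3,3],R.T@np.array([n[0],n[1],1])
def at_z(cam,uv,z):
    o,d=ray(cam,uv);return o+d*(z-o[2])/d[2]
def proj(cam,P):
    p=camera_params(cam);T=np.array(p["camera_from_world"])
    return cv2.projectPoints(np.array(P,float).reshape(-1,3),cv2.Rodrigues(T[:3,:3])[0],T[:3,3],np.array(p["K"]),np.array(p["dist_coeffs"]))[0][:,0]
def save(cam,n,im=None):
    im=read_camera(cam) if im is None else im
    cv2.imwrite(f"pics/{n}.png",im[:,:,::-1]);return im
E
python3 - <<'E'
from h import *
np.set_printoptions(precision=4,suppress=True)
a=save("top","t0");b=save("scene","s0")
Z=dict(track=0,wheel_center=.0455,wheel=.008,stop=0,chock=.009,chock_grip=.074,spare_wheel=0,screwdriver=0,jar=0)
for n,z in Z.items():
    for c in("top","scene"):
        for d in tip_of(c,n)[:2]: print(n,c,np.round(d["at"],1),round(d["confidence"],2),at_z(c,d["at"],z)[:2])
print(read_time_s(),read_tcp_rot(),read_eef_pos(),read_ft_force())
E
```

```text
pics
track top [341.3 211.8] 0.64 [ 0.5695 -0.002 ]
track scene [304.1 230.6] 0.93 [0.5723 0.0023]
wheel_center top [290.6 217.8] 0.76 [0.555  0.0908]
wheel_center scene [357.8 223.7] 0.97 [0.5633 0.0876]
wheel top [291.  217.3] 0.88 [0.5593 0.0928]
wheel scene [354.6 228.8] 0.8 [0.5525 0.0828]
chock top [263.7 225.8] 0.96 [0.5439 0.1436]
chock top [290.6 217.1] 0.28 [0.5596 0.0935]
chock scene [390.  238.7] 0.65 [0.5566 0.1423]
chock_grip top [240.  224.6] 0.68 [0.5417 0.1742]
chock_grip scene [416.5 214. ] 0.77 [0.541  0.1714]
spare_wheel scene [354.2 231.4] 0.31 [0.553  0.0828]
screwdriver top [355.9 297.4] 0.72 [ 0.4109 -0.0259]
screwdriver scene [308.1 152.9] 0.85 [ 0.4136 -0.0339]
jar top [397.9 118.9] 0.75 [ 0.7524 -0.1172]
jar top [290.6 217.7] 0.2 [0.5593 0.0942]
jar scene [196.6 318.4] 0.87 [ 0.7576 -0.1141]
1.0 [ 0.2074  0.9783  0.     -0.    ] [0.2637 0.5941 0.2503] [-0.6336  0.255   0.095 ]
```

View pics/t0.png

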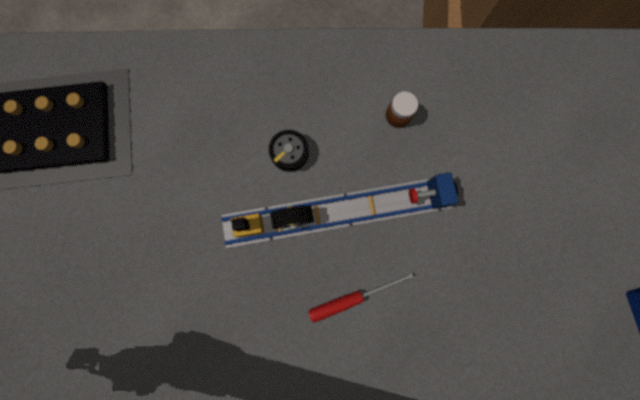

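View pics/s0.png

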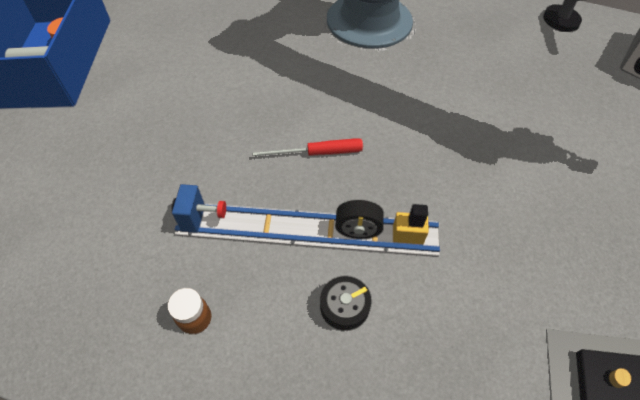

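```bash
cat > fit.py <<'E'
from h import *
from scipy.optimize import minimize
ims={c:cv2.imread(f"pics/{c[0]}0.png") for c in("top","scene")}
mk={}
for c,im in ims.items():
    h=cv2.cvtColor(im,cv2.COLOR_BGR2HSV);m=cv2.inRange(h,(100,110,50),(125,255,255))
    roi=np.zeros_like(m)
    if c=="top": roi[160:260,210:470]=1
    else: roi[175:262,165:450]=1
    mk[c]=cv2.GaussianBlur((m*roi).astype(np.float32)/255,(0,0),1.5)
def w(p,q):
    q=np.atleast_2d(q);c,s=np.cos(p[2]),np.sin(p[2])
    return np.c_[p[0]+c*q[:,0]-s*q[:,1],p[1]+s*q[:,0]+c*q[:,1],q[:,2]]
g=np.linspace(-.213,.17,100)
def sc(p,c):
    s=0
    for y0,sg in((.022,1),(-.022,1),(.034,-.5),(-.034,-.5),(.010,-.5),(-.010,-.5)):
        u=proj(c,w(p,np.c_[g,0*g+y0,0*g+(.014 if sg>0 else .008)])).astype(np.float32)
        s+=sg*cv2.remap(mk[c],u[:,0].reshape(-1,1),u[:,1].reshape(-1,1),1).sum()
    # ends
    for x0,sg in((-.211,1),(-.221,-1)):
        for y0 in(.022,-.022):
            u=proj(c,w(p,[[x0,y0,.014]])).astype(np.float32)
            s+=8*sg*float(cv2.remap(mk[c],u[:,:1],u[:,1:],1)[0,0])
    return -s
for cs in(("top",),("scene",),("top","scene")):
    best=min((minimize(lambda p:sum(sc(p,c) for c in cs),[.571+a,b,-1.45+t],method="Nelder-Mead",options=dict(xatol=1e-5,fatol=1e-3,initial_simplex=[[.571+a,b,-1.45+t],[.576+a,b,-1.45+t],[.571+a,b+.005,-1.45+t],[.571+a,b,-1.42+t]])) for a in(-.004,.004) for b in(-.004,.004) for t in(-.04,.04)),key=lambda r:r.fun)
    p=best.x;print(cs,p.round(4),best.fun)
    for n,W in dict(wt=(.555,.0908),ws=(.5633,.0876),ct=(.5439,.1436),cs=(.5566,.1423),gt=(.5417,.1742),gs=(.541,.1714)).items():
        d=np.array(W)-p[:2];print(n,(d@[np.cos(p[2]),np.sin(p[2])]).round(4),(d@[-np.sin(p[2]),np.cos(p[2])]).round(4),end="; ")
    print()
for c in ims:
    o=cv2.resize(ims[c],None,fx=3,fy=3,interpolation=2)
    q=[[x,y,.014] for x in(-.215,.175) for y in(.026,.018,-.018,-.026)]+[[x,y,.01] for x in(-.111,-.039,.066) for y in(-.018,.018)]
    for u in proj(c,w(p,q)): cv2.circle(o,tuple(int(v) for v in u*3+1),2,(0,255,0),-1)
    ims[c]=o[480:780,630:1410] if c=="top" else o[525:790,490:1290]
a,b=ims["top"],ims["scene"];W=800
cv2.imwrite("pics/f0.png",np.vstack([cv2.copyMakeBorder(i,0,0,0,W-i.shape[1],0) for i in(a,b)]))
E
python3 fit.py
```

```text
Traceback (most recent call last):
  File "fit.py", line 27, in <module>
    best=min((minimize(lambda p:sum(sc(p,c) for c in cs),[.571+a,b,-1.45+t],method="Nelder-Mead",options=dict(xatol=1e-5,fatol=1e-3,initial_simplex=[[.571+a,b,-1.45+t],[.576+a,b,-1.45+t],[.571+a,b+.005,-1.45+t],[.571+a,b,-1.42+t]])) for a in(-.004,.004) for b in(-.004,.004) for t in(-.04,.04)),key=lambda r:r.fun)
  File "fit.py", line 27, in <genexpr>
    best=min((minimize(lambda p:sum(sc(p,c) for c in cs),[.571+a,b,-1.45+t],method="Nelder-Mead",options=dict(xatol=1e-5,fatol=1e-3,initial_simplex=[[.571+a,b,-1.45+t],[.576+a,b,-1.45+t],[.571+a,b+.005,-1.45+t],[.571+a,b,-1.42+t]])) for a in(-.004,.004) for b in(-.004,.004) for t in(-.04,.04)),key=lambda r:r.fun)
              ~~~~~~~~^^^^^^^^^^^^^^^^^^^^^^^^^^^^^^^^^^^^^^^^^^^^^^^^^^^^^^^^^^^^^^^^^^^^^^^^^^^^^^^^^^^^^^^^^^^^^^^^^^^^^^^^^^^^^^^^^^^^^^^^^^^^^^^^^^^^^^^^^^^^^^^^^^^^^^^^^^^^^^^^^^^^^^^^^^^^^^^^^^^^^^^^^^^^^^^^^^^^^^^^^^^^^^^^^^
  File "fit.py", line 27, in <lambda>
    best=min((minimize(lambda p:sum(sc(p,c) for c in cs),[.571+a,b,-1.45+t],method="Nel
[... 308 characters left out ...]
7, in <genexpr>
    best=min((minimize(lambda p:sum(sc(p,c) for c in cs),[.571+a,b,-1.45+t],method="Nelder-Mead",options=dict(xatol=1e-5,fatol=1e-3,initial_simplex=[[.571+a,b,-1.45+t],[.576+a,b,-1.45+t],[.571+a,b+.005,-1.45+t],[.571+a,b,-1.42+t]])) for a in(-.004,.004) for b in(-.004,.004) for t in(-.04,.04)),key=lambda r:r.fun)
                                    ~~^^^^^
  File "fit.py", line 18, in sc
    u=proj(c,w(p,np.c_[g,0*g+y0,0*g+(.014 if sg>0 else .008)])).astype(np.float32)
      ~~~~^^^^^^^^^^^^^^^^^^^^^^^^^^^^^^^^^^^^^^^^^^^^^^^^^^^^^
  File "h.py", line 10, in proj
    p=camera_params(cam);T=np.array(p["camera_from_world"])
ValueError: time passes only in moves, steps and waits
```

Too many calls to camera_params; cache it.

```bash
sed -i 's/^import numpy.*/&\nimport functools; camera_params=functools.cache(camera_params)/' h.py; time python3 fit.py
```

```text
('top',) [ 0.5704  0.0036 -1.4076] -109.35807037353516
wt -0.0885 -0.001; ws -0.084 0.0066; ct -0.1424 -0.0034; cs -0.1391 0.0089; gt -0.173 -0.0006; gs -0.1703 -0.0018; 
('scene',) [ 0.5707  0.0043 -1.4067] -133.03526306152344
wt -0.0879 -0.0013; ws -0.0833 0.0063; ct -0.1418 -0.0037; cs -0.1384 0.0087; gt -0.1723 -0.0008; gs -0.1697 -0.002; 
('top', 'scene') [ 0.5705  0.0042 -1.4071] -242.10110473632812
wt -0.088 -0.0012; ws -0.0835 0.0065; ct -0.1419 -0.0035; cs -0.1385 0.0088; gt -0.1724 -0.0007; gs -0.1698 -0.0018; 
real	0m4.817s
user	0m5.091s
sys	0m0.152s
```

View pics/f0.png

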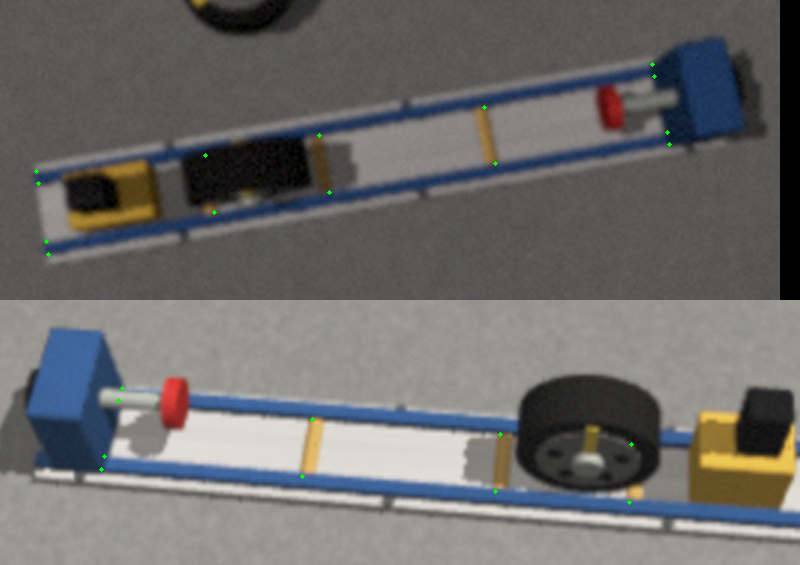

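```bash
cat >> h.py <<'E'
P=np.array([.5705,.0033,-1.4071]); P[:2]-=.001*np.array([np.cos(P[2]),np.sin(P[2])])*0
ex=np.array([np.cos(P[2]),np.sin(P[2]),0]);ey=np.array([-ex[1],ex[0],0])
def loc(W): d=np.array(W)-[P[0],P[1],0];return np.array([d@ex,d@ey,d[2]])
def wor(x,y,z): return np.array([P[0],P[1],0])+x*ex+y*ey+[0,0,z]
def on_y(cam,uv,y):
    o,d=ray(cam,uv);lo,ld=loc(o),np.array([d@ex,d@ey,d[2]]);return lo+ld*(y-lo[1])/ld[1]
from scipy.spatial.transform import Rotation as Rn
Qs=[Rn.from_matrix(np.c_[np.cross(s*ey,[0,0,-1]),s*ey,[0,0,-1]]).as_quat() for s in(1,-1)]
E
python3 - <<'E'
from h import *
np.set_printoptions(precision=4,suppress=True)
print("hub scene",on_y("scene",(360,229),.020),"hub top",on_y("top",(293.3,226),-.020),"tyre top",loc(at_z("top",(292.5,216.7),.075)))
print("handle",loc(at_z("top",((630+92)/3,(480+194)/3),.091)),loc(at_z("scene",((490+768)/3,(525+92)/3),.091)))
for q in Qs:
    print(q,inverse_kinematics(wor(-.085,0,.13),q),inverse_kinematics(wor(-.085,0,.045),q),inverse_kinematics(wor(.1,0,.045),q))
E
```

```text
hub scene [-0.0877  0.02    0.0532] hub top [-0.084  -0.02    0.0933] tyre top [-0.0837 -0.0028  0.075 ]
handle [-0.169  -0.0027  0.091 ] [-0.1719 -0.0062  0.091 ]
[0.6469 0.7626 0.     0.    ] [-0.6872  0.4025  0.5488  1.9292 -0.2679  0.8819  0.1617] [-0.6446  0.5422  0.5036  1.9608 -0.3816  0.7323  0.2501] [-0.3745  0.6112  0.5842  1.8872 -0.466   0.7817  0.6284]
[ 0.7626 -0.6469  0.     -0.    ] [-1.1986  0.892   1.3716  1.9471 -0.966   1.1875 -2.4209] [-1.1741  1.1452  1.3612  1.9802 -1.2427  1.2258 -2.2748] [-0.8178  1.1806  1.36    1.9039 -1.2543  1.2585 -1.9839]
```

Run:
```python
from h import *
np.set_printoptions(precision=3,suppress=True)
q=Qs[0]
move_gripper(.06,20)
move_ptp(wor(-.085,-.001,.16),q)
print(read_time_s())
movel(wor(-.085,-.001,.0425),q,speed=.12)
f0=read_ft_force();print("tare",f0,read_time_s(),loc(read_eef_pos()))
np.save("f0.npy",f0)
move_gripper(.046)
for g in np.arange(.045,.0375,-.0005):
    move_gripper(g);f=np.array(read_ft_force())-f0
    print(round(g,4),round(read_finger_gap(),5),round(read_grasp_force(),2),f@ex,f@ey,f[2],round(read_time_s(),2))
    if read_grasp_force()>2.5: break
save("scene","s1");save("top","t1")
for c in("scene","top"):
    for d in tip_of(c,"wheel_center")[:1]: print(c,d["at"],loc(at_z(c,d["at"],.0455)))
```

```text
3.5
tare [ 0.436 -1.059  0.854] 4.6333 [-0.085 -0.     0.043]
0.045 0.04513 0.0 -0.14646426726394887 0.16285809299413367 -0.6261470068351203 5.14
0.0445 0.04468 0.0 -2.1364680942206107 -0.7866343626348784 -0.8508723791016436 5.36
0.044 0.04377 0.0 -0.8517477132730353 0.35910962681537834 -0.5583903830259858 5.58
0.0435 0.04363 0.0 -0.41702333879754466 -0.8730617620991086 -1.5142765819493862 5.79
0.043 0.04337 0.0 -1.5811162652320998 0.5043968624207166 -0.4670053021409049 6.01
0.0425 0.04264 0.07 -1.8768716665532559 -0.08819822649069291 -0.4429155708405152 6.22
0.042 0.04206 0.29 -0.4969030712190327 0.12900894908218866 -1.3356815660118906 6.44
0.0415 0.04162 0.53 -2.1420615599493007 0.8935120872691159 -0.7804588298657849 6.66
0.041 0.04126 0.78 -1.249840698648002 1.136208659359295 0.4285725112949015 6.88
0.0405 0.0407 1.07 -1.8587371289757344 2.353440542293743 0.376641994674499 7.09
0.04 0.03955 1.72 -2.0125791088589424 2.908916140377252 0.8068754799821976 7.31
0.0395 0.03946 12.97 -1.2703810176836947 3.198931216177426 1.4297926148450777 7.53
scene [355.8, 222.3] [-0.081  0.004  0.045]
```

```bash
cat >> h.py <<'E'
def ff(n=12): return np.mean([read_ft_force() for _ in range(n)],axis=0)
def lf(f0):
    f=ff()-f0;return np.array([f@ex,f@ey,f[2]])
def gf(n=5): return np.mean([read_grasp_force() for _ in range(n)])
E
python3 - <<'E'
from h import *
np.set_printoptions(precision=3,suppress=True)
q=Qs[0];f0=np.load("f0.npy")
print(np.array([read_ft_force() for _ in range(4)]),read_time_s())
move_gripper(.0425); print(loc(read_eef_pos()))
movel(wor(-.085,.0005,.0425),q,speed=.02)
f0=ff();np.save("f0.npy",f0)
for g in [.0405,.0402,.04,.0399,.0398,.0397,.0396,.0395]:
    move_gripper(g);print(g,round(read_finger_gap(),5),round(gf(),2),lf(f0),round(read_time_s(),2))
    if gf()>3.2: break
E
```

```text
[[4.453 1.058 2.708]
 [4.453 1.058 2.708]
 [4.453 1.058 2.708]
 [4.453 1.058 2.708]] 7.725
[-0.085 -0.001  0.042]
0.0405 0.04041 0.4 [-0.333 -0.449 -1.168] 8.41
0.0402 0.0404 0.3 [ 0.118 -1.656 -1.153] 8.62
0.04 0.03982 0.69 [ 0.031 -0.164 -2.038] 8.84
0.0399 0.03999 2.78 [ 0.272 -1.995 -1.763] 9.06
0.0398 0.04042 5.28 [-0.817 -2.278 -1.519] 9.28
```

```bash
python3 -c "
import cv2,numpy as np
a=cv2.imread('pics/s1.png')[150:290,260:460];b=cv2.imread('pics/t1.png')[160:270,200:400]
f=lambda i:cv2.resize(i,None,fx=3,fy=3,interpolation=2)
cv2.imwrite('pics/v1.png',np.vstack([f(a)[:300],f(b)[:300]]))"
```

```text
(no output)
```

View pics/v1.png

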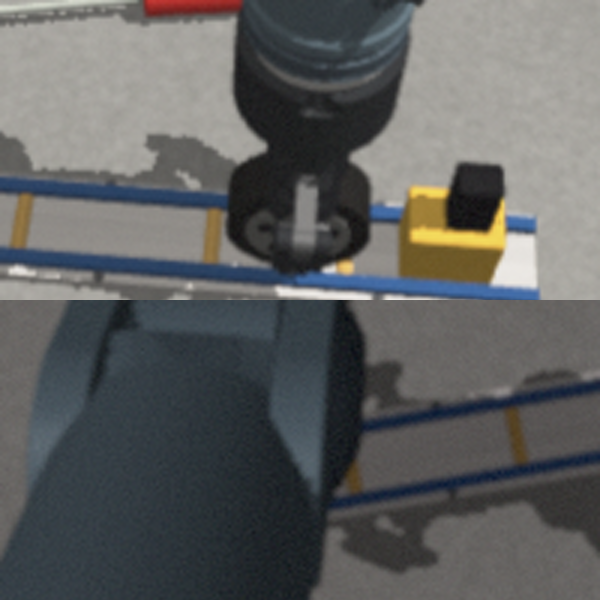

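```bash
cat >> h.py <<'E'
def roll(x,xe,z,step=.003,speed=.03,fx_stop=99,y=.0005,k=.00012,ft=2.2,zlo=.030,zhi=.047,gmax=9):
    """roll along the track in small steps, keeping a light downward bearing; returns (x,z,F)"""
    F=None;log=[]
    def rd():
        f=np.array(read_ft_force());return np.array([f@ex,f@ey,f[2]])
    F=rd();i=0
    while x<xe-1e-6:
        x=min(x+step,xe)
        z=np.clip(z-np.clip(k*(ft-F[2]),-.0005,.0004),zlo,zhi)
        movel(wor(x,y,z),Qs[0],speed=speed)
        F=.55*F+.45*rd();g=read_grasp_force();i+=1
        if i%2==0: print(f"x{x*1e3:.0f} z{z*1e3:.1f} F{F.round(1)} g{g:.1f} t{read_time_s():.1f}")
        if -F[0]>fx_stop: print("STOP Fx",F,x);break
    return x,z,F
def avgF(n=5):
    a=[]
    for _ in range(n): pause(.03);a.append(read_ft_force())
    f=np.mean(a,axis=0);return np.array([f@ex,f@ey,f[2]])
def wheel_px(cam="scene"):
    read_camera(cam)
    for n in("wheel_center","wheel"):
        for d in tip_of(cam,n)[:1]: print(n,np.round(d["at"],1),round(d["confidence"],2),on_y(cam,d["at"],0)*1e3)
E
python3 - <<'E'
from h import *
np.set_printoptions(precision=2,suppress=True)
print(avgF(),read_grasp_force(),read_time_s())
x,z,F=roll(-.085,-.058,.0425)
print(avgF(),read_grasp_force(),loc(read_eef_pos())*1e3,read_time_s())
save("scene","s2");wheel_px()
E
```

```text
[ 0.11 -0.62 -1.43] 5.278330743312836 9.4417
x-79 z41.8 F[-0.  -1.6  1.1] g5.6 t9.9
x-73 z41.6 F[ 0.1 -1.7  1.3] g5.7 t10.4
x-67 z41.4 F[ 0.4 -1.6  1.3] g5.6 t10.9
x-61 z41.2 F[ 0.4 -1.6  0.7] g5.6 t11.4
[ 0.2  -1.96  0.47] 5.704261288046837 [-57.6    0.46  40.98] 11.8583
wheel_center [339.8 220.1] 0.95 [-56.05   0.    40.94]
wheel [357.  227.7] 0.89 [-84.61   0.    20.85]
```

```bash
python3 - <<'E'
from h import *
np.set_printoptions(precision=2,suppress=True)
x,z,F=roll(-.058,-.022,.0410,step=.002,speed=.025)
print(avgF(),read_grasp_force(),loc(read_eef_pos())*1e3,read_time_s())
save("scene","s3");wheel_px()
E
python3 -c "
import cv2,numpy as np
f=lambda i:cv2.resize(i,None,fx=3,fy=3,interpolation=2)
a=[f(cv2.imread(f'pics/s{k}.png')[165:265,240:440]) for k in(2,3)]
cv2.imwrite('pics/v2.png',np.vstack(a))"
```

```text
x-54 z40.7 F[ 0.4 -2.   1.5] g5.9 t12.6
x-50 z40.5 F[-0.8 -1.8  2.2] g6.0 t13.1
x-46 z40.7 F[-2.1 -2.7  4. ] g6.4 t13.6
x-42 z41.1 F[-1.8 -1.9  3.1] g6.0 t14.1
x-38 z41.2 F[-1.2 -1.   0.6] g5.7 t14.6
x-34 z40.7 F[-0.3 -1.1  0. ] g5.7 t15.1
x-30 z40.2 F[-0.2 -1.2 -0.1] g5.7 t15.6
x-26 z39.6 F[ 0.4 -0.5 -1.6] g5.5 t16.1
x-22 z38.8 F[ 0.5 -0.7 -2.2] g5.7 t16.6
[-0.19 -0.7  -1.34] 5.667118728160858 [-22.01   0.39  38.79] 16.725
wheel_center [321.7 219.4] 0.97 [-27.48   0.    38.72]
wheel [346.1 218.6] 0.59 [-65.66   0.    47.12]
```

View pics/v2.png

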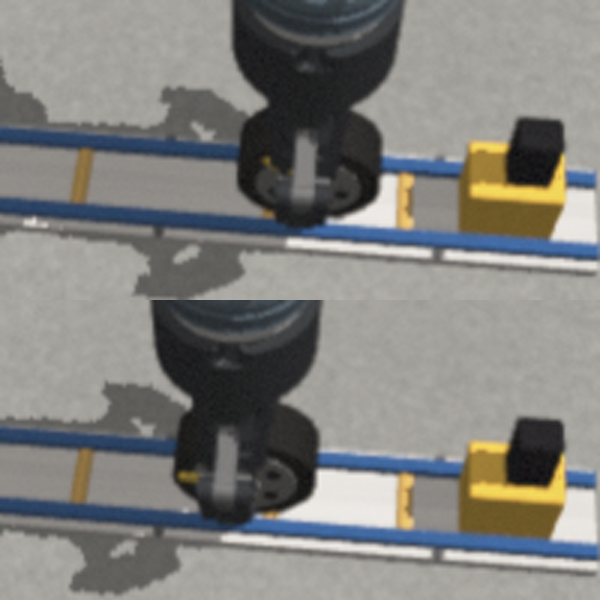

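```bash
python3 - <<'E'
from h import *
np.set_printoptions(precision=2,suppress=True)
move_gripper(.0435);pause(.1)
print(avgF(4),read_time_s());save("scene","s4");wheel_px();wheel_px()
print([ (np.round(d["at"],1),on_y("scene",d["at"],0)*1e3) for d in look_for("scene","wheel")[:1]])
E
python3 -c "
import cv2,numpy as np
f=lambda i:cv2.resize(i,None,fx=4,fy=4,interpolation=2)
cv2.imwrite('pics/v3.png',f(cv2.imread('pics/s4.png')[170:260,250:410]))"
```

```text
[-0.1   0.35 -0.05] 17.375
wheel_center [319.4 219.2] 0.56 [-23.84   0.    38.79]
wheel [343.2 217.9] 0.87 [-61.05   0.    48.58]
wheel_center [321.7 221.6] 0.76 [-27.53   0.    31.73]
wheel [345.  218.4] 0.81 [-63.92   0.    47.47]
[(array([333.5, 218.8]), array([-46.04,   0.  ,  43.47]))]
```

View pics/v3.png

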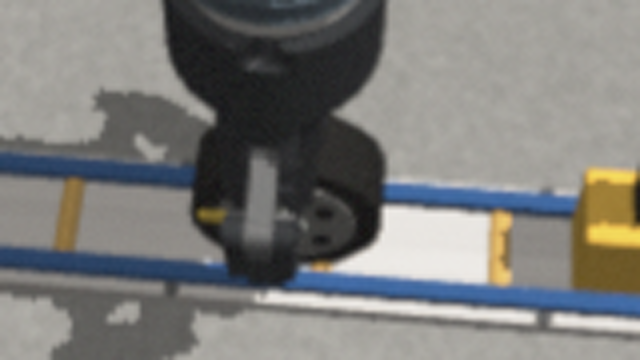

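Run:
```python
from h import *
a=np.linspace(0,6.28,90)
def ext(x): 
    u=proj("scene",np.array([wor(x+.0375*np.cos(t),y,.0455+.0375*np.sin(t)) for t in a for y in(-.014,.014)]))[:,0];return u.min().round(1),u.max().round(1)
for x in(-.085,-.0576,-.03,-.026,-.022): print(x,ext(x),proj("scene",wor(x,.03,.03)).round(1))
```

```text
-0.085 (np.float64(333.8), np.float64(382.7)) [[356.8 241.7]]
-0.0576 (np.float64(316.2), np.float64(365.3)) [[339.3 240.3]]
-0.03 (np.float64(298.5), np.float64(347.8)) [[321.6 238.9]]
-0.026 (np.float64(296.0), np.float64(345.2)) [[319.1 238.7]]
-0.022 (np.float64(293.4), np.float64(342.7)) [[316.5 238.5]]
```

```bash
cat >> h.py <<'E'
def pinch(gs=(.0405,.0401,.0399,.0398,.0397,.0396,.0395,.0394),lo=3.0):
    for g in gs:
        move_gripper(g);v=read_grasp_force();print(g,round(v,2),round(read_time_s(),2))
        if v>lo: return v
E
python3 - <<'E'
from h import *
np.set_printoptions(precision=2,suppress=True)
movel(wor(-.027,.0003,.0425),Qs[0],speed=.04)
pinch();print(avgF(3))
x,z,F=roll(-.027,.040,.0425,step=.003,speed=.03,y=.0003)
print(avgF(),read_grasp_force(),loc(read_eef_pos())*1e3,read_time_s())
save("scene","s5");wheel_px()
E
python3 -c "
import cv2,numpy as np
f=lambda i:cv2.resize(i,None,fx=4,fy=4,interpolation=2)
cv2.imwrite('pics/v4.png',f(cv2.imread('pics/s5.png')[170:260,210:370]))"
```

```text
0.0405 0.0 18.3
0.0401 0.0 18.52
0.0399 2.65 18.73
0.0398 5.25 18.95
[ 0.46  0.01 -0.35]
x-21 z41.9 F[-0.1 -0.5  1.3] g5.5 t19.6
x-15 z41.7 F[ 0.3 -0.2  1.4] g5.5 t20.1
x-9 z41.5 F[-0.2 -0.2  0.7] g5.5 t20.6
x-3 z41.1 F[ 0.  -0.1  0.6] g5.5 t21.1
x3 z40.7 F[ 0.1 -0.5  1.4] g5.6 t21.6
x9 z40.5 F[-0.1 -0.1  1. ] g5.6 t22.1
x15 z40.2 F[-0.2  0.1  1. ] g5.7 t22.6
x21 z40.0 F[-0.6  0.4  1.3] g5.7 t23.1
x27 z39.7 F[0.2 0.6 0.5] g5.7 t23.6
x33 z39.3 F[-0.   0.5  1.2] g5.7 t24.1
x39 z39.0 F[0.3 0.4 0.6] g5.7 t24.6
[-0.81 -0.18  2.41] 5.868567600846291 [40.07  0.38 38.95] 24.9667
wheel_center [279.6 216. ] 0.96 [39.56  0.   39.09]
wheel [278.7 200.9] 0.73 [37.7   0.   84.16]
```

View pics/v4.png

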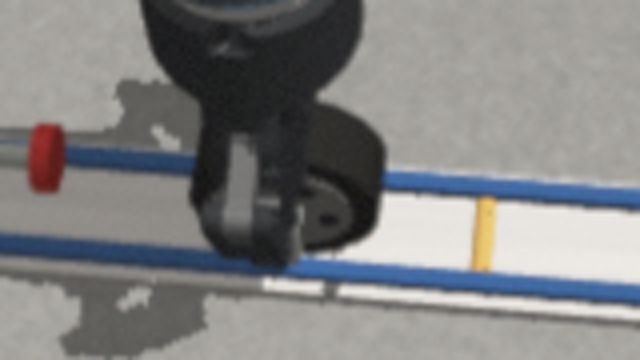

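```bash
python3 - <<'E'
from h import *
np.set_printoptions(precision=2,suppress=True)
move_gripper(.0432)
movel(wor(.034,.0003,.0425),Qs[0],speed=.04)
pinch((.0401,.0399,.0398,.0397))
x,z,F=roll(.034,.079,.0420,step=.0025,speed=.025,y=.0003,k=.00015)
print(avgF(),read_grasp_force(),loc(read_eef_pos())*1e3,read_time_s())
move_gripper(.0432);pause(.1)
save("scene","s6");wheel_px();print(avgF(3))
E
python3 -c "
import cv2,numpy as np
f=lambda i:cv2.resize(i,None,fx=4,fy=4,interpolation=2)
cv2.imwrite('pics/v5.png',f(cv2.imread('pics/s6.png')[170:260,190:350]))"
```

```text
0.0401 0.07 25.93
0.0399 2.71 26.14
0.0398 5.24 26.36
x39 z41.6 F[ 0.2 -0.5  2.2] g5.6 t26.9
x44 z41.6 F[-0.4  0.2  1.7] g5.5 t27.4
x49 z41.4 F[-0.3  0.6  0.6] g5.4 t27.9
x54 z41.1 F[-2.1 -0.   2.9] g6.0 t28.4
x59 z41.4 F[-1.8  0.   3.4] g5.9 t28.9
x64 z41.6 F[-0.5  1.   1.1] g5.7 t29.4
x69 z41.2 F[-0.3  1.3  0.3] g5.7 t29.9
x74 z40.5 F[-0.   0.6 -0.1] g5.7 t30.4
x79 z39.8 F[ 0.1 -0.2 -1.7] g5.7 t30.9
[ 0.41 -1.3  -2.53] 5.659465938806534 [79.07 -0.31 39.47] 31.0333
wheel_center [254.8 213.1] 0.92 [79.07  0.   42.11]
wheel [230.  205.7] 0.93 [116.37   0.    59.04]
[-0.1  -0.6  -0.38]
```

View pics/v5.png

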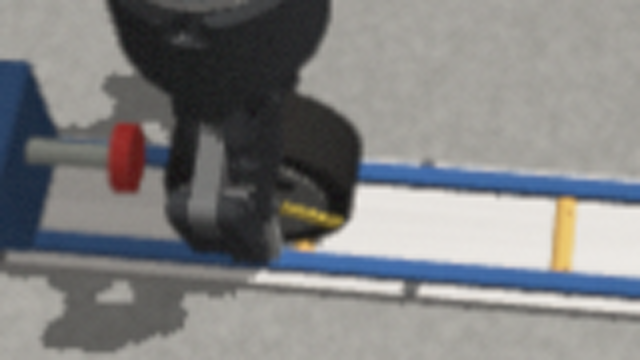

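```bash
python3 - <<'E'
from h import *
np.set_printoptions(precision=2,suppress=True)
movel(wor(.0755,.0003,.0425),Qs[0],speed=.04)
pinch((.0401,.0399,.0398,.0397))
x,z,F=roll(.0755,.109,.0415,step=.002,speed=.025,y=.0003,k=.00015,fx_stop=2.4)
print(avgF(),read_grasp_force(),loc(read_eef_pos())*1e3,read_time_s())
save("scene","s7");wheel_px()
E
python3 -c "
import cv2,numpy as np
f=lambda i:cv2.resize(i,None,fx=4,fy=4,interpolation=2)
cv2.imwrite('pics/v6.png',f(cv2.imread('pics/s7.png')[170:260,180:340]))"
```

```text
0.0401 0.5 32.12
0.0399 2.7 32.34
0.0398 5.26 32.56
x80 z41.4 F[-0.2 -3.2  2.9] g6.1 t33.1
x84 z41.5 F[-0.3 -2.9  1.6] g6.0 t33.6
x88 z41.1 F[-0.3 -1.6 -0.5] g5.5 t34.1
x92 z40.4 F[-1.8 -2.6  1.8] g5.9 t34.6
STOP Fx [-3.34 -3.09  2.92] 0.09350000000000001
[-5.49 -2.29  4.53] 5.91720923781395 [90.76  0.54 40.44] 34.975
wheel_center [245.3 214.9] 0.61 [95.5   0.   33.99]
wheel [221.8 208.6] 0.74 [131.44   0.    48.12]
```

View pics/v6.png

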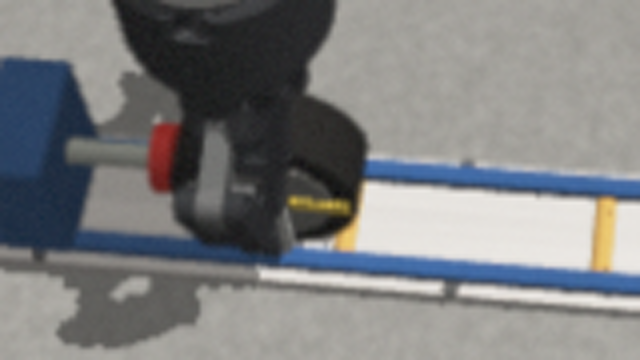

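```bash
python3 - <<'E'
from h import *
np.set_printoptions(precision=2,suppress=True)
move_gripper(.044);print(avgF(3),loc(read_eef_pos())*1e3)
move_gripper(.056)
p=loc(read_eef_pos());movel(wor(p[0],.0003,.15),Qs[0],speed=.12)
move_gripper(.045)
movel(wor(-.171,-.0015,.15),Qs[0],speed=.25)
save("scene","s8");save("top","t8");wheel_px()
for c in("scene","top"):
    for n in("chock_grip","wheel_center"):
        for d in tip_of(c,n)[:1]: print(c,n,np.round(d["at"],1),loc(at_z(c,d["at"],.074 if n[0]=="c" else .0455))*1e3)
print(read_time_s())
E
python3 -c "
import cv2,numpy as np
f=lambda i:cv2.resize(i,None,fx=4,fy=4,interpolation=2)
cv2.imwrite('pics/v7.png',np.vstack([f(cv2.imread('pics/s8.png')[180:250,180:340]),f(cv2.imread('pics/t8.png')[160:230,320:480])]))"
```

```text
[-0.25 -0.63 -0.35] [94.75  0.79 40.62]
wheel_center [245.6 212.4] 0.6 [93.91  0.   42.04]
wheel [223.6 207.7] 0.84 [127.95   0.    51.36]
scene chock_grip [419.6 213.9] [-175.42   -2.35   74.  ]
scene wheel_center [245.6 212.4] [93.09  2.   45.5 ]
top chock_grip [240.4 224.1] [-172.56    0.18   74.  ]
top wheel_center [386.2 201.7] [83.75 -2.23 45.5 ]
38.7583
```

View pics/v7.png

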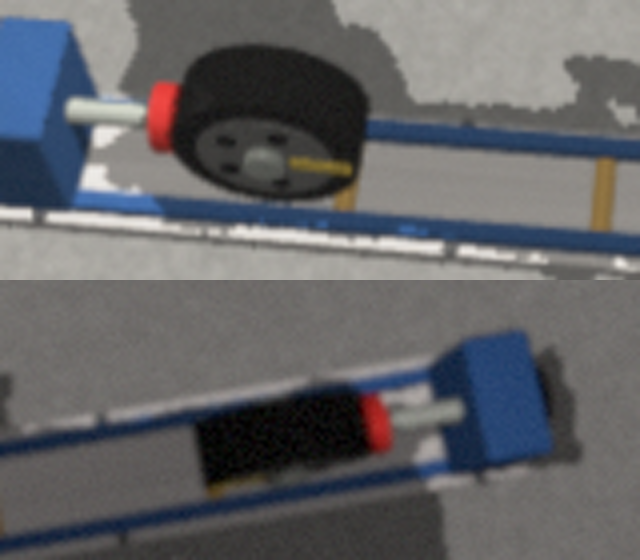

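The wheel stands upright and touches the red pad (scene crop ≈(180,120); stripe at about 3 o'clock, as pure rolling should leave it). Now the chock.

Run:
```python
from h import *
np.set_printoptions(precision=2,suppress=True)
movel(wor(-.172,-.001,.078),Qs[0],speed=.12)
print(avgF(2))
move_gripper(.024);print(avgF(2))
move_gripper(.015,25);print(read_finger_gap(),read_grasp_force(),avgF(3),read_time_s())
x=-.172
movel(wor(x+.02,-.001,.078),Qs[0],speed=.05);print(avgF(2),read_finger_gap(),read_grasp_force())
movel(wor(.005,-.001,.078),Qs[0],speed=.06);print(avgF(3),read_finger_gap(),read_grasp_force(),loc(read_eef_pos())*1e3,read_time_s())
save("scene","s9")
```

```text
[-0.62  0.11  0.47]
[0.17 0.19 0.11]
0.01954900443827451 29.47288602590561 [-0.31  4.07 -0.74] 40.2917
[ 0.26  5.56 -1.51] 0.019359366577269704 29.439898431301117
[-1.25  4.81  0.3 ] 0.01960043604752544 29.584211111068726 [ 3.56  0.5  78.53] 43.775
```

```bash
python3 - <<'E'
from h import *
np.set_printoptions(precision=2,suppress=True)
x=.005;hit=0
while x<.042:
    x+=.001;movel(wor(x,.0005,.078),Qs[0],speed=.03)
    a=np.array(read_ft_force());pause(.02);F=-(a+np.array(read_ft_force()))@ex/2
    if F>4: print(round(x*1e3,1),round(F,1),(loc(read_eef_pos())*1e3).round(1),round(read_time_s(),1))
    if F>11: break
print(avgF(6),loc(read_eef_pos())*1e3,read_time_s())
save("scene","s10")
E
python3 -c "
import cv2,numpy as np
f=lambda i:cv2.resize(i,None,fx=4,fy=4,interpolation=2)
cv2.imwrite('pics/v8.png',f(cv2.imread('pics/s10.png')[150:260,170:350]))"
```

```text
26.0 4.2 [24.3  0.6 78.5] 49.4
27.0 5.5 [24.3  0.6 78.5] 49.7
28.0 6.5 [24.4  0.6 78.5] 50.0
29.0 7.9 [24.4  0.6 78.5] 50.2
30.0 9.3 [24.4  0.6 78.5] 50.5
31.0 10.7 [24.5  0.6 78.5] 50.8
32.0 11.7 [24.5  0.6 78.5] 51.0
[-12.07  -1.54  10.02] [24.49  0.59 78.49] 51.225
```

View pics/v8.png

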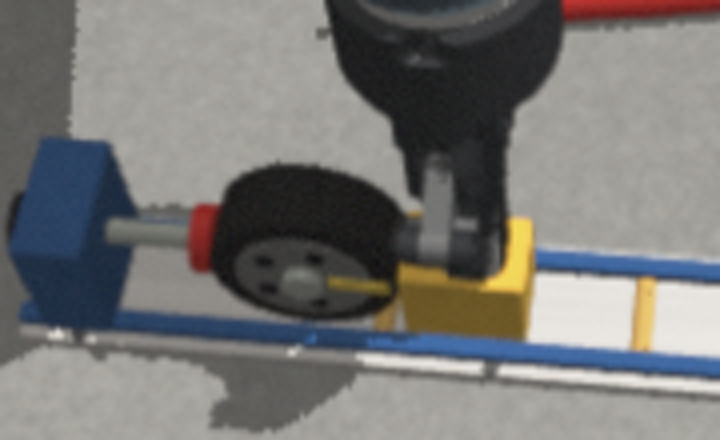

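```bash
python3 - <<'E'
from h import *
np.set_printoptions(precision=2,suppress=True)
move_gripper(.045);print(avgF(2),loc(read_eef_pos())*1e3)
p=loc(read_eef_pos());movel(wor(p[0],0.0005,.16),Qs[0],speed=.12)
movel(wor(-.12,0,.22),Qs[0],speed=.25)
pause(.2);save("scene","s11");save("top","t11");wheel_px();print(read_time_s())
E
python3 -c "
import cv2,numpy as np
f=lambda i:cv2.resize(i,None,fx=4,fy=4,interpolation=2)
cv2.imwrite('pics/v9.png',np.vstack([f(cv2.imread('pics/s11.png')[180:255,180:360]),f(cv2.imread('pics/t11.png')[160:235,300:480])]))"
```

```text
[0.53 0.93 0.46] [33.1  -0.41 77.49]
wheel_center [246.8 212.1] 0.8 [91.81  0.   43.29]
wheel [223.8 207.6] 0.86 [127.57   0.    51.72]
53.8
```

View pics/v9.png

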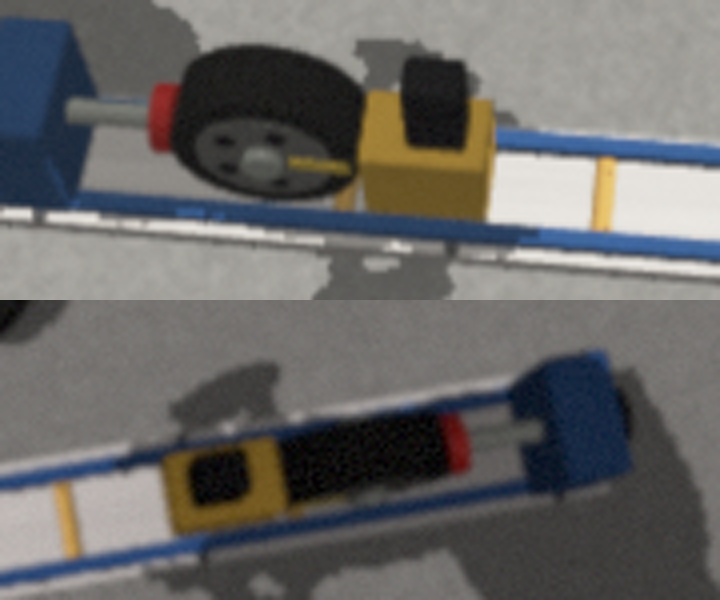

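The wheel stands upright between the red pad and the chock, with no gap on either side, and the gripper is clear.

```bash
python3 -c "
from bench import *
print(sign_off())"
```

```text
the job is handed in; nothing more can be done
None
```

The job is handed in: the wheel was rolled over both humps to the red pad, and the chock was pressed home behind it at about 12 N; the last pictures, at 53.8 s of the 72 s allowed, show the wheel upright and tight between them and the gripper clear.

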